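Hold a gel cassette flush on a tilted light pad

TASK

Lift the tall glass gel cassette out of the rack and bring its lower part gently against the lit face of the tilted light pad, tilting it until it lies flush, square with the pad and covering the whole lit window, so that the bands can be read. The program finishes while holding: keep the cassette gripped in its upper half and lightly pressed flat against the pad, carried by the gripper alone. Do not push the pad out of its tilt setting, and leave the short cassettes and the jar where they are.

Things in the scene. Friction and masses are not known exactly. Their poses are not given: they have to be found in the camera images.
- cassette_mid (a point): centre (half-way up) of the tall gel cassette: glass sandwich with grey spacers along sides and bottom and dark bands inside, 100 mm wide, 150 mm tall, 8 mm thick, 0.19 to 0.3 kg, loose, upright in one of the rack's three slots. x: normal to its flat faces (alike; either may lie on the pad); y: along its width; z: up its height. Top edge 75 mm up z from here
- cassette_foot (a point): middle of the tall cassette's lower edge, 75 mm below cassette_mid, same axes
- pad_face (a point): centre of the front face of the light pad (white slab 150 wide, 96 tall, 14 mm thick), also centre of its pale, dark-rimmed lit window, 76 wide, 64 mm tall. Upper and lower edges 48 mm up and down the slope. The face looks away from the robot and upward; it leans back, top towards the robot, 15 to 35 degrees from upright. x: outward normal; y: level, along the width; z: up the slope. No ledge
- pad_top (a point): middle of the pad's upper edge, half-way through its thickness, same axes as pad_face
- pad: the tilting slab; origin on its level tilt axis, 110 mm above the bench, 7 mm behind pad_face, same axes. It keeps its tilt by friction (slips at about 2 N m). Nothing stands above or behind its upper edge: the cassette's upper end can stick out above it, with a finger behind the glass
- stand: the fixed yoke stand of the pad: grey base plate 130 x 190 x 10 mm and two side arms 8 mm thick, 126 mm tall, at 85 mm either side, with black knobs outside them reaching 101 mm either side; origin under the centre of the base; z up, y along the tilt axis
- rack: fixed white rack: base 140 x 124 x 8 mm with three slots, at -40, 0 and +40 mm along its x; each slot takes a cassette standing on the base (8 mm above the bench) between teeth that rise to 53 mm above the bench and leave 11 mm between them. Origin under the centre of the base; x across the slots, y along them, z up
- mini_a_mid (a point): centre of a short empty glass cassette, 100 x 80 x 8 mm, standing in another slot of the rack; to be left alone
- mini_b_mid (a point): centre of the other short empty glass cassette, 100 x 80 x 8 mm, standing in the rack's remaining slot; to be left alone
- bottle_mid (a point): centre of a closed brown glass jar, 60 mm across and 125 mm tall, standing on the bench; to be left alone
There are look-alikes about, which are no part of the job. What is meant by the stand is not green, and is the larger of those in its own colour.

How it is judged:
By the outcome, as a careful person would: the job done as asked, in the order asked, and still so for the second after the job is handed in, while the arm keeps its last pose, push and grip.
It also fails if it takes over 42 s, if anything falls off the work surface, if the arm or the gripper's body presses on something with over 40 N, if the wrist force passes 120 N, or if a joint passes its speed limit or range.

ROBOT

A 7-joint arm with a two-finger parallel gripper is mounted at the origin on the work surface. World frame = base frame: x ahead of the robot, y to its left, z up, the work surface at z = 0. Lengths are in m, angles in rad, forces in N, time in s.
With the tool pointing down it reaches from about 0.35 to 0.9 m from the base axis. Payload 8.1 kg.
Tool frame: the origin (TCP) lies midway between the tips of the shut fingers; the grasp point (between the pads) lies 19 mm behind it; z points along the fingers, y is the line along which they close (so a half turn about z gives the same grasp; the last joint's range is limited). The gripper opens to 92 mm and grips with 3 to 60 N. Pads are 19 mm wide; open, the fingers measure 130 mm over their backs; the gripper's body (75 mm by 190 mm) begins 47 mm behind the grasp point.
Start: joints at [-1.397, 0.434, 0.025, 1.573, -0.012, 1.134, -0.075], TCP at [0.171, 0.601, 0.227] pointing down, gripper open.
Joint ranges: [-2.62, 2.62], [-0.44, 2.09], [-1.27, 1.32], [0.08, 2.57], [-1.32, 4.46], [0.12, 2], [-2.74, 2.74]. Speed limits (rad/s): [2.22, 2.22, 3.01, 3.01, 3.14, 3.14, 3.14].

INTERFACE

Orientations are given as a unit quaternion [x, y, z, w].
In Python, from workcell import robot gives the robot as it stands. The module is installed in compiled form; this text tells all that it offers.
- The arm moves only by the tool play_rows, never from a script. Its argument "commands" is one flat list of numbers, 7 for each row, row after row: the turn, a rotation vector about the tool's x, y, z in rad, then the shift along the tool's x, y, z in m, then the gripper command: -1 is fully open, 1 is shut, values between are in proportion. In form: [rx, ry, rz, dx, dy, dz, hand, rx, ry, rz, dx, dy, dz, hand, ...]. A call has 1 to 12 rows; each row shifts and turns the commanded pose from where the row before left it, along the tool's axes as they then stand; what a row does not reach is not made up. A row lasts 1/8 s, in which the tool goes at most 62.5 mm and 10.7 degrees, less where a joint would pass 70% of its speed; a pose out of reach is approached as far as the arm can. A call with a gripper value outside its range is refused whole. The fingers move at their own pace and stop on an object; "newtons" is the grip in N (left out, the last holds). Time passes only in rows, so rows that do not move let the fingers close. It gives the time, the measured TCP pose, the force, the opening and the grip force at its end, in the units of the state.
- robot.get_state(): the state, without advancing time (a new reading comes with each control period).
- robot.camera(name): name is "scene" or "top"; returns the picture (420x560x3 uint8, blue, green, red); there is no depth.
- robot.camera_params(name): a dict with "mtx" (3x3 intrinsics, pixels), "R" (3x3) and "t" (3): a world point X has camera coordinates R X + t. Camera axes: x right, y down, z forward; pixel columns grow to the right and rows downward; lengths in m; the calibration is good to about 2 mm. A picture is of the moment at which its call begins. camera_params takes no time and is no camera call.
- robot.hand_in(): hands the job in; it is judged then, once.
The state is a dict: "t": time; "qpos": joint angles; "joint_vel": joint speeds; "tau": joint torques, N m; "eef_pos": TCP position; "tool_rot": TCP orientation; "wrist_force": force on the tool from outside, world axes, zero at the start; "torque": the same for the moment, N m; "finger_gap": finger opening in m; "finger_force": force on a finger pad.
Only numpy, scipy, OpenCV 4.12 (cv2) and the standard library are available. Lean on these libraries where they do the work, as an engineer would, in place of code of your own. Each camera call takes 0.05 s, during which the arm holds its last target. There are 200 camera calls.

## Working session

There is one attempt and no reset: what is moved stays moved. The work goes in short steps, Python scripts to look and compute and a tool call to move; the robot and the scene stay as the last step left them, time stands still between calls to the robot, and variables do not carry over. Pictures are saved under pics/ and viewed, at most 10 in all, crops included, and the job is handed in when it is done.

Besides the shell and the picture viewer there is one more tool, called by a JSON object that holds its "api" and its "payload", one argument or row to a line. play_rows: Moves the arm, as the interface text tells. Its arguments: {"type":"object","properties":{"commands":{"type":"array","items":{"type":"number"}},"newtons":{"type":"number"}},"required":["commands"]}

```bash
mkdir -p pics; python3 - <<'E'
from workcell import robot
import cv2,numpy as np
for n in("scene","top"):
    cv2.imwrite(f"pics/{n}0.png",robot.camera(n)); p=robot.camera_params(n); print(n,np.round(p["mtx"],1).tolist(),np.round(p["R"],3).tolist(),np.round(p["t"],3), -p["R"].T@p["t"])
s=robot.get_state();print(s["t"],s["eef_pos"],s["tool_rot"],s["finger_gap"])
E
```

```text
scene [[508.2, 0.0, 276.2], [0.0, 508.2, 214.5], [0.0, 0.0, 1.0]] [[-0.467, 0.884, -0.002], [0.687, 0.361, -0.63], [-0.557, -0.296, -0.776]] [ 0.231 -0.292  1.514] [1.15195812 0.34914766 0.99177721]
top [[461.7, 0.0, 284.2], [0.0, 461.7, 201.8], [0.0, 0.0, 1.0]] [[0.01, -1.0, -0.026], [-1.0, -0.009, -0.028], [0.028, 0.026, -0.999]] [0.009 0.515 1.076] [ 0.48483292 -0.01420252  1.09008824]
0.1 [0.17070997 0.60076443 0.22605046] [ 1.37964643e-01  9.90436917e-01 -6.86021700e-04 -3.44897948e-05] 0.09159143702710469
```

View pics/scene0.png

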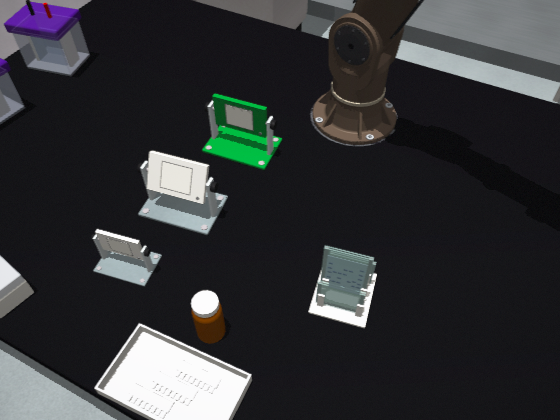

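View pics/top0.png

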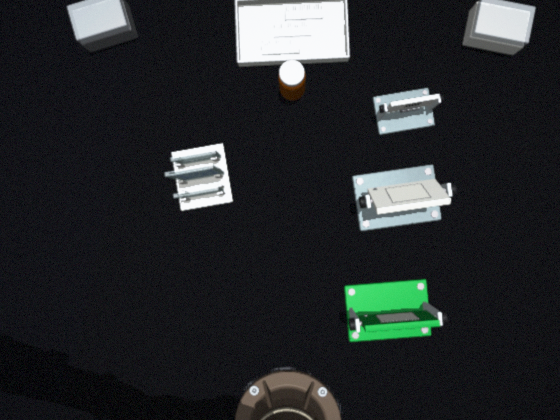

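Scene view: the rack is at about (345,290) with the tall cassette. The large grey stand with its white pad is at about (180,180), the small grey and green ones are decoys, and the jar is at (208,318). In the top view the rack is at (203,177) and the pad at (408,195). I'll enlarge both regions.

```bash
python3 - <<'E'
import cv2,numpy as np
a=cv2.imread("pics/scene0.png");b=cv2.imread("pics/top0.png")
r=lambda im,x,y,w,h:cv2.resize(im[y:y+h,x:x+w],(400,300),interpolation=cv2.INTER_CUBIC)
o=np.vstack([np.hstack([r(a,290,235,100,75*1+15)[:300],r(a,130,145,107,90)]),np.hstack([r(b,150,135,100,75+0),r(b,345,160,120,90)])])
cv2.imwrite("pics/crop0.png",o)
E
```

```text
(no output)
```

View pics/crop0.png

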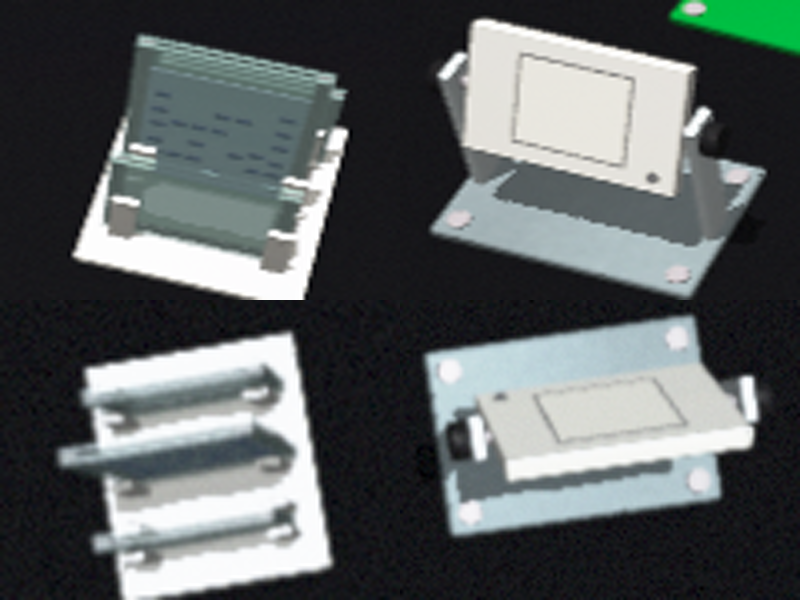

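The crop confirms the tall cassette (with bands) is in the middle slot, its top edge in the scene crop running (138,36)–(337,75). The pad window is clear in both views. Next I triangulate.

```bash
cat > h.py <<'E'
from workcell import robot
import cv2,numpy as np
from scipy.spatial.transform import Rotation as Ro
P={n:robot.camera_params(n) for n in("scene","top")}
def ray(n,px):
    p=P[n];R=np.array(p["R"]);d=R.T@np.linalg.solve(p["mtx"],[px[0],px[1],1]);return -R.T@p["t"],d/np.linalg.norm(d)
def onz(n,px,z):
    c,d=ray(n,px);return c+d*(z-c[2])/d[2]
def tri(a,b):
    (c1,d1),(c2,d2)=ray("scene",a),ray("top",b)
    s=np.linalg.lstsq(np.c_[d1,-d2],c2-c1,rcond=None)[0];p,q=c1+s[0]*d1,c2+s[1]*d2
    return (p+q)/2,np.linalg.norm(p-q)
def sub(im,pts,w=2):
    g=cv2.cvtColor(im,cv2.COLOR_BGR2GRAY);return cv2.cornerSubPix(g,np.float32(pts).reshape(-1,1,2),(w,w),(-1,-1),(3,30,.01)).reshape(-1,2)
E
python3 - <<'E'
from h import *
np.set_printoptions(precision=4,suppress=True)
a=cv2.imread("pics/scene0.png");b=cv2.imread("pics/top0.png")
sp=lambda L:[(130+(x-400)*.2675,145+y*.3) for x,y in L]
tp=lambda L:[(345+(x-400)*.3,160+(y-300)*.3) for x,y in L]
tr=lambda L:[(150+x/4,135+(y-300)/4) for x,y in L]
sr=lambda L:[(290+x/4,235+y*.3) for x,y in L]
ws0=sp([(520,53),(635,78),(627,166),(512,141)]);wt0=tp([(686,424),(560,443),(537,390),(640,376)])
ws,wt=sub(a,ws0),sub(b,wt0);print("shift",np.abs(ws-ws0).max(0),np.abs(wt-wt0).max(0))
for S,T in((ws0,wt0),(ws,wt)):
    W=[];
    for s,t in zip(S,T): p,e=tri(s,t);W.append(p);print(p,round(e,4))
    W=np.array(W);up=(W[0]+W[1]-W[2]-W[3])/2;wd=(W[1]+W[2]-W[0]-W[3])/2
    print("c",W.mean(0),"h",np.linalg.norm(up),"w",np.linalg.norm(wd),"yaw wd",np.degrees(np.arctan2(-wd[0],wd[1])),"tilt",np.degrees(np.arctan2(-up[0],up[2])), "up",up)
for nm,L,z in(("rack",tr([(85,372),(292,332),(332,568),(125,600)]),.008),("stand",tp([(425,353),(692,316),(720,497),(450,535)]),.01)):
  for Q in (L,sub(b,L)):
    X=np.array([onz("top",q,z) for q in Q]);e=X-np.roll(X,-1,0)
    print(nm,X[:,:2].tolist(),"c",X.mean(0),"len",np.linalg.norm(e,axis=1),"ang",np.degrees(np.arctan2(-e[:,0],e[:,1])))
for q in tr([(60,460),(253,420)]): print("cas top",onz("top",q,.158))
for q in sr([(138,36),(337,75)]): print("cas scene",onz("scene",q,.158))
E
```

```text
shift [1.0838 0.5504] [1.7094 1.7677]
[ 0.5238 -0.2884  0.1423] 0.0006
[ 0.5111 -0.2111  0.1425] 0.001
[ 0.5457 -0.2054  0.0878] 0.0058
[ 0.5585 -0.2772  0.0888] 0.007
c [ 0.5348 -0.2455  0.1153] h 0.06479575050047477 w 0.07562348989925294 yaw wd 9.719897851830202 tilt 32.621613786817 up [-0.0346 -0.0085  0.0541]
[ 0.5212 -0.2905  0.1398] 0.0039
[ 0.5113 -0.2116  0.1422] 0.0001
[ 0.5462 -0.2042  0.089 ] 0.0003
[ 0.5587 -0.2772  0.0908] 0.0082
c [ 0.5344 -0.2459  0.1155] h 0.06350387723158216 w 0.07676432346803697 yaw wd 8.341883159062965 tilt 35.30622996180146 up [-0.0362 -0.0103  0.0511]
rack [[0.6284574509513623, 0.28279838093768606], [0.6529523195207267, 0.16014654203765433], [0.5137687620400115, 0.1346244524989584], [0.49377183625733184, 0.25677832584164034]] c [0.5722 0.2086 0.008 ] len [0.1251 0.1415 0.1238 0.1372] ang [  11.294   -79.6091 -170.703   100.9343]
rack [[0.6317704510337452, 0.2837930403346721], [0.6538125935745124, 0.16192052387381667], [0.5170706516129356, 0.1357103164205617], [0.49275667431969744, 0.25688382806989835]] c [0.5739 0.2096 0.008 ] len [0.1238 0.1392 0.1236 0.1416] ang [  10.2518  -79.1494 -168.654   100.9554]
stand [[0.5772820675703422, -0.14486755103195026], [0.6046043099715632, -0.3304580921143641], [0.47852225866635695, -0.34988981281685233], [0.45010751635859036, -0.16299315362591463]] c [ 0.5276 -0.2471  0.01  ] len [0.1876 0.1276 0.189  0.1285] ang [   8.3748  -81.2385 -171.3553   98.1115]
stand [[0.5774512139309199, -0.14433187026516112], [0.6056293343425582, -0.33011978459806807], [0.47987684794656466, -0.34913482780152194], [0.4511185974638865, -0.16397568144673258]] c [ 0.5285 -0.2469  0.01  ] len [0.1879 0.1272 0.1874 0.1279] ang [   8.6242  -81.4014 -171.1716   98.8383]
cas top [0.5635 0.2537 0.158 ]
cas top [0.5846 0.1553 0.158 ]
cas scene [0.5806 0.1553 0.158 ]
cas scene [0.5607 0.254  0.158 ]
```

{"api": "play_rows", "payload": {
  "commands": [0,0,0.138,0,0,0,-1,0,0,0.138,0,0,0,-1,0,0,0.138,0,0,0,-1,0,0,0.138,0,0,0,-1,0,0,0.138,0,0,0,-1,0,0,0.138,0,0,0,-1,0,0,0.138,0,0,0,-1,0,0,0.138,0,0,0,-1]
}}

```text
t: 1.1
eef_pos: [0.1707, 0.6009, 0.2263]
tool_rot: [0.639, 0.77, -0.0, 0.0]
wrist_force: [0.4, 0.0, 0.5]
finger_gap: 0.092
finger_force: 0.0
```

{"api": "play_rows", "payload": {
  "commands": [0,0,0,-0.0388,0.0267,-0.002,-1,0,0,0,-0.0388,0.0267,-0.002,-1,0,0,0,-0.0388,0.0267,-0.002,-1,0,0,0,-0.0388,0.0267,-0.002,-1,0,0,0,-0.0388,0.0267,-0.002,-1,0,0,0,-0.0388,0.0267,-0.002,-1,0,0,0,-0.0388,0.0267,-0.002,-1,0,0,0,-0.0388,0.0267,-0.002,-1,0,0,0,-0.0388,0.0267,-0.002,-1,0,0,0,-0.0388,0.0267,-0.002,-1,0,0,0,-0.0388,0.0267,-0.002,-1,0,0,0,-0.0388,0.0267,-0.002,-1]
}}

```text
t: 2.6
eef_pos: [0.5741, 0.2034, 0.2505]
tool_rot: [0.637, 0.771, -0.0, -0.0]
wrist_force: [0.4, 0.5, 0.3]
finger_gap: 0.092
finger_force: 0.0
```

```bash
cat > st.py <<'E'
from h import *
np.set_printoptions(precision=4,suppress=True)
def goto(p,Rt):
    s=robot.get_state();R=Ro.from_quat(s["tool_rot"])
    print("t",s["t"],"pos",s["eef_pos"],"gap",s["finger_gap"],"F",s["wrist_force"],"M",s["torque"],"q",s["qpos"])
    print("axes",R.as_matrix().T.tolist());dr=(R.inv()*Rt).as_rotvec();d=np.array(p)-s["eef_pos"]
    print("rv",dr,"shift cur",R.inv().apply(d),"shift after turn",Rt.inv().apply(d))
def tool(yaw,th): # closing axis y: outward normal, z down the slope
    c,s=np.cos(np.radians(yaw)),np.sin(np.radians(yaw));C,S=np.cos(np.radians(th)),np.sin(np.radians(th))
    n=np.array([c*C,s*C,S]);u=np.array([-c*S,-s*S,C]);return Ro.from_matrix(np.c_[np.cross(n,-u),n,-u])
E
python3 - <<'E'
from st import *
goto([.574,.2045,.117],tool(10.9,0))
# tilt refinement: known yaw -> per-view fit of theta from window corners (point reprojection)
from scipy.optimize import least_squares
sp=lambda L:[(130+(x-400)*.2675,145+y*.3) for x,y in L]
tp=lambda L:[(345+(x-400)*.3,160+(y-300)*.3) for x,y in L]
ws=sp([(520,53),(635,78),(627,166),(512,141)]);wt=tp([(686,424),(560,443),(537,390),(640,376)])
obj=[(-38,32),(38,32),(38,-32),(-38,-32)]
def res(v,use):
    y=v[1];th=v[0];n=np.array([np.cos(y)*np.cos(th),np.sin(y)*np.cos(th),np.sin(th)]);u=np.array([-np.cos(y)*np.sin(th),-np.sin(y)*np.sin(th),np.cos(th)]);w=np.array([-np.sin(y),np.cos(y),0])
    r=[]
    for nm,px in use:
        p=P[nm]
        for (a,b),q in zip(obj,px):
            X=v[2:5]+w*a*1e-3+u*b*1e-3;c=np.array(p["R"])@X+p["t"];k=p["mtx"]@c;r+=list(k[:2]/k[2]-q)
    return np.array(r)
for use in([("scene",ws)],[("top",wt)],[("scene",ws),("top",wt)]):
    o=least_squares(res,[.5,.15,.534,-.246,.114],args=(use,),x_scale=[.1,.1,.1,.1,.1]);print(np.degrees(o.x[:2]),o.x[2:],np.abs(o.fun).max())
E
```

```text
t 2.6 pos [0.5741 0.2034 0.2505] gap 0.092024711080194 F [0.4099 0.4725 0.2993] M [-0.0429  0.0187  0.05  ] q [-0.7446  0.4069  0.4554  1.6072 -0.1902  1.1723 -0.0571]
axes [[-0.18902470002726932, 0.9819723305088817, 6.996110809002017e-05], [0.9819721448913155, 0.18902470743632496, -0.0006055048813520727], [-0.0006078134174644359, -4.575551919249257e-05, -0.9999998142346239]]
rv [-0.0006 -0.0001 -0.0001] shift cur [0.0011 0.0002 0.1335] shift after turn [0.0011 0.0002 0.1335]
[29.3337  9.9374] [ 0.5599 -0.2214  0.1509] 0.26369096404383185
[34.082  10.0355] [ 0.5363 -0.2531  0.0833] 2.3070809430931263
[32.8438 10.3685] [ 0.5348 -0.2456  0.1153] 2.648901738874713
```

{"api": "play_rows", "payload": {
  "commands": [0,0,0,0.001,0,0.04,-1,0,0,0,0,0,0.04,-1,0,0,0,0,0,0.03,-1,0,0,0,0,0,0.0235,-1,0,0,0,0,0,0,-1],
  "newtons": 25
}}

```text
t: 3.22
eef_pos: [0.5717, 0.205, 0.1154]
tool_rot: [0.637, 0.771, -0.002, -0.001]
wrist_force: [-0.4, 0.1, 1.2]
finger_gap: 0.0917
finger_force: 0.0
```

{"api": "play_rows", "payload": {
  "commands": [0,0,0,0,0,0,1,0,0,0,0,0,0,1,0,0,0,0,0,0,1,0,0,0,0,0,0,1,0,0,0,0,0,0,1,0,0,0,0,0,0,1],
  "newtons": 25
}}

```text
t: 3.98
eef_pos: [0.5732, 0.2054, 0.1173]
tool_rot: [0.637, 0.771, 0.0, 0.0]
wrist_force: [0.7, 0.3, 1.0]
finger_gap: 0.0365
finger_force: 0.0
```

{"api": "play_rows", "payload": {
  "commands": [0,0,0,0,0,0,1,0,0,0,0,0,0,1,0,0,0,0,0,0,1,0,0,0,0,0,0,1,0,0,0,0,0,0,1,0,0,0,0,0,0,1],
  "newtons": 25
}}

```text
t: 4.72
eef_pos: [0.5732, 0.2055, 0.1172]
tool_rot: [0.637, 0.771, 0.0, 0.0]
wrist_force: [0.7, 0.5, -0.6]
finger_gap: 0.0078
finger_force: 25.0
```

{"api": "play_rows", "payload": {
  "commands": [0,0,0,0,0,-0.01,1,0,0,0,0,0,-0.015,1,0,0,0,0,0,-0.02,1,0,0,0,0,0,-0.025,1,0,0,0,0,0,-0.025,1,0,0,0,0,0,-0.025,1,0,0,0,0,0,-0.025,1,0,0,0,0,0,-0.02,1,0,0,0,0,0,0,1,0,0,0,0,0,0,1]
}}

```text
t: 5.98
eef_pos: [0.5726, 0.2053, 0.2818]
tool_rot: [0.637, 0.771, -0.0, -0.0]
wrist_force: [0.0, 0.1, -2.9]
finger_gap: 0.0078
finger_force: 25.0
```

```bash
python3 - <<'E'
from st import *
a=robot.camera("scene");b=robot.camera("top");cv2.imwrite("pics/s1.png",a);cv2.imwrite("pics/t1.png",b)
# pre-pose: foot at slope -40, 70 mm off the face; TCP 16mm.. above foot along slope
th,yaw=31,8.6
T=tool(yaw,th).as_matrix();n=T[:,1];u=-T[:,2]
face=np.array([.5342,-.2459,.110+.007*np.sin(np.radians(th))])
print("n",n,"u",u)
tgt=face+u*(-.040+.109)+n*(.004+.09);print("tgt",tgt)
goto(tgt,tool(yaw,th))
r=lambda im,x,y,w,h:cv2.resize(im[y:y+h,x:x+w],(400,300),interpolation=cv2.INTER_CUBIC)
cv2.imwrite("pics/crop1.png",np.hstack([r(a,280,160,160,120),r(b,130,130,160,120)]))
E
```

```text
n [0.8475 0.1282 0.515 ] u [-0.5092 -0.077   0.8572]
tgt [ 0.5787 -0.2392  0.2212]
t 6.075 pos [0.5725 0.2053 0.2813] gap 0.007691930586597116 F [-0.6596 -0.6779 -2.4269] M [-0.0316  0.0506 -0.0255] q [-0.7553  0.3851  0.4647  1.5616 -0.1789  1.2391 -0.0713]
axes [[-0.18877693149665473, 0.9820199441575217, -0.00031529599601279584], [0.9820185974637361, 0.1887761115316551, -0.001747555534008002], [-0.0016566140358099104, -0.0006395247031204461, -0.9999984233178021]]
rv [-0.5427 -0.0104  0.0389] shift cur [-0.4376 -0.0777  0.0604] shift after turn [-0.4404 -0.0827  0.0205]
```

View pics/crop1.png

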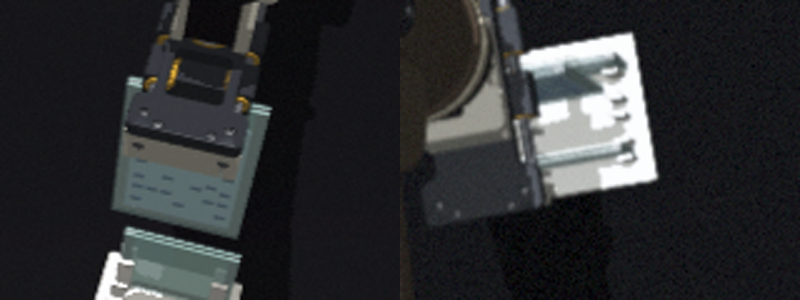

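{"api": "play_rows", "payload": {
  "commands": [0,0,0.003,-0.0365,-0.0065,0,1,0,0,0.003,-0.0365,-0.0065,0,1,0,0,0.003,-0.0365,-0.0065,0,1,0,0,0.003,-0.0365,-0.0065,0,1,0,0,0.003,-0.0365,-0.0065,0,1,0,0,0.003,-0.0365,-0.0065,0,1,0,0,0.003,-0.0365,-0.0065,0,1,0,0,0.003,-0.0365,-0.0065,0,1,0,0,0.003,-0.0365,-0.0065,0,1,0,0,0.003,-0.0365,-0.0065,0,1,0,0,0.003,-0.0365,-0.0065,0,1,0,0,0.003,-0.0365,-0.0065,0,1]
}}

```text
t: 7.58
eef_pos: [0.5715, -0.2404, 0.2813]
tool_rot: [0.651, 0.759, -0.0, -0.001]
wrist_force: [-0.5, -0.1, -2.1]
finger_gap: 0.008
finger_force: 25.0
```

{"api": "play_rows", "payload": {
  "commands": [-0.068,0,0,0,0,0,1,-0.068,0,0,0,0,0,1,-0.068,0,0,0,0,0,1,-0.068,0,0,0,0,0,1,-0.068,0,0,0,0,0,1,-0.068,0,0,0,0,0,1,-0.068,0,0,0,0,0,1,-0.067,0,0,0,0,0,1,0,0,0,0,0,0,1,0,0,0,0,0,0,1]
}}

```text
t: 8.82
eef_pos: [0.572, -0.2392, 0.282]
tool_rot: [0.627, 0.732, 0.203, 0.174]
wrist_force: [0.8, 0.1, -2.2]
finger_gap: 0.0078
finger_force: 25.0
```

```bash
python3 - <<'E'
from st import *
a=robot.camera("scene");b=robot.camera("top");cv2.imwrite("pics/s2.png",a);cv2.imwrite("pics/t2.png",b)
th,yaw=31,8.6
T=tool(yaw,th).as_matrix();n=T[:,1];u=-T[:,2]
face=np.array([.5342,-.2459,.110+.007*np.sin(np.radians(th))])
goto(face+u*(-.040+.109)+n*(.004+.06),tool(yaw,th))
r=lambda im,x,y,w,h:cv2.resize(im[y:y+h,x:x+w],(w*4,h*4),interpolation=cv2.INTER_CUBIC)
cv2.imwrite("pics/crop2.png",np.hstack([r(a,125,110,100,125),r(cv2.imread("pics/scene0.png"),130,145,100,125)]))
E
```

```text
t 8.925 pos [ 0.5725 -0.2391  0.2822] gap 0.007732195596471172 F [ 0.2952  0.0088 -2.9713] M [-0.2081  0.995  -0.0255] q [ 0.098   0.1751  0.4682  1.964  -0.6783  0.7004  1.1561]
axes [[-0.15430785884011264, 0.9880227988486541, -0.0001834542242561965], [0.8463670220477615, 0.13228007419630208, 0.5159116648813294], [0.5097567544331161, 0.07945395475300987, -0.8566417689932723]]
rv [ 0.001  -0.0023  0.0042] shift cur [-0.0009 -0.0562  0.0555] shift after turn [-0.001  -0.0562  0.0555]
```

View pics/crop2.png

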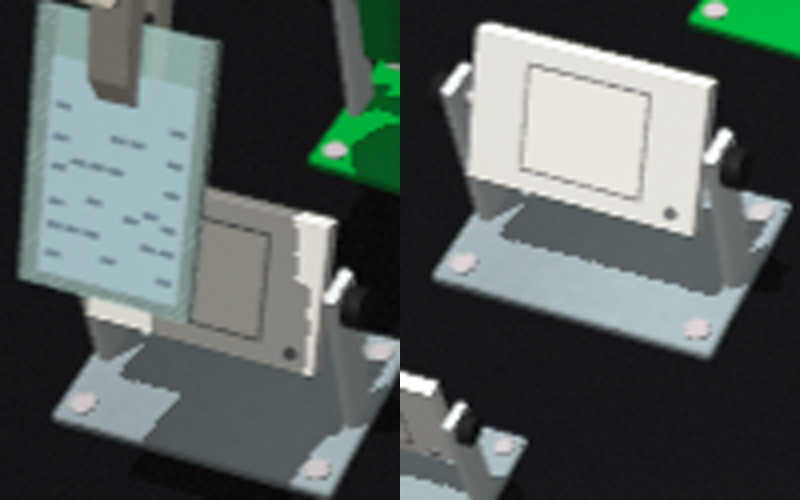

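The cassette hangs about 60 mm in front of the pad and its tilt looks close. The lower edge of the held cassette runs from (20,278) to (187,318) in the crop, and the window corners read cleanly in the right half at (528,65), (651,95), (641,200) and (520,171). I'll refine the tilt with the yaw and axis position tied to the stand.

```bash
python3 - <<'E'
from st import *
from scipy.optimize import least_squares
sp=[(130+(x-400)/4,145+y/4) for x,y in[(528,65),(651,95),(641,200),(520,171),(468,177),(696,235)]]
so=[(-38,32),(38,32),(38,-32),(-38,-32),(-75,-48),(75,-48)]
tp=[(345+(x-400)*.3,160+(y-300)*.3) for x,y in[(686,424),(560,443),(537,390),(640,376),(475,393),(692,362)]]
to=[(-38,32),(38,32),(38,-32),(-38,-32),(75,-48),(-75,-48)]
def pts(v,obj):
    T=tool(np.degrees(v[1]),np.degrees(v[0])).as_matrix();n,u=T[:,1],-T[:,2];w=np.array([-np.sin(v[1]),np.cos(v[1]),0])
    return [v[2:5]+n*.007+w*a*1e-3+u*b*1e-3 for a,b in obj]
def res(v,use):
    r=[]
    for nm,o,px in use:
        for X,q in zip(pts(v,o),px):
            k=P[nm]["mtx"]@(np.array(P[nm]["R"])@X+P[nm]["t"]);r+=list(k[:2]/k[2]-q)
    return np.r_[np.array(r)/.5,(v[1]-.15)/.006,(v[2:5]-[.528,-.247,.11])/.0015]
A,B=("scene",so,sp),("top",to,tp)
for use in([A],[B],[A,B]):
    o=least_squares(res,[.5,.15,.528,-.247,.11],args=(use,),x_scale=[.1,.1,.01,.01,.01]);print(np.degrees(o.x[:2]),o.x[2:]);print(np.round(o.fun[:-4]*.5,1))
E
```

```text
[28.7703  8.99  ] [ 0.5282 -0.2472  0.1106]
[ 0.7  0.4 -0.6  0.3 -0.4 -0.5  1.  -0.9 -0.1  0.1 -0.5  0.7]
[30.5049  8.8175] [ 0.5281 -0.2469  0.1088]
[-1.4 -0.1 -0.6 -0.4 -1.2  1.4  2.8  0.5 -1.1 -0.4  1.7 -1. ]
[30.1561  9.0771] [ 0.5281 -0.2468  0.1103]
[ 1.   0.4 -0.2  0.3 -0.4 -0.4  1.  -0.8 -0.2  0.3 -0.6  0.9 -1.2 -0.3
 -0.4 -0.4 -1.2  1.5  2.9  0.4 -1.1 -0.2  1.8 -1.1]
```

```bash
cat >> st.py <<'E'
AX=np.array([.5281,-.2468,.110])
def tgt(yaw,th,s,off):
    T=tool(yaw,th).as_matrix();n,u=T[:,1],-T[:,2];return AX+n*(.007+.004+off)+u*(s+.1092)
def rel(yaw=8.9,th=29.7,k=0):
    T=tool(yaw,th);F=[];M=[];p=[];rv=[]
    for i in range(max(k,1)):
        if k: robot.camera("scene")
        s=robot.get_state();F.append(s["wrist_force"]);M.append(s["torque"]);p.append(s["eef_pos"]);rv.append((Ro.from_quat(s["tool_rot"]).inv()*T).as_rotvec())
    f=lambda v:T.inv().apply(np.mean(v,0))
    print("t",s["t"],"F_tool",f(F),"M_tool",f(M),"pos rel (x,off,-s)",T.inv().apply(np.mean(p,0)-tgt(yaw,th,-.04,0)),"rv togo",np.mean(rv,0),"gap",s["finger_gap"])
E
python3 - <<'E'
from st import *
goto(tgt(8.9,29.7,-.04,.02),tool(8.9,29.7))
E
```

```text
t 8.925 pos [ 0.5725 -0.2391  0.2822] gap 0.007732195596471172 F [ 0.2952  0.0088 -2.9713] M [-0.2081  0.995  -0.0255] q [ 0.098   0.1751  0.4682  1.964  -0.6783  0.7004  1.1561]
axes [[-0.15430785884011264, 0.9880227988486541, -0.0001834542242561965], [0.8463670220477615, 0.13228007419630208, 0.5159116648813294], [0.5097567544331161, 0.07945395475300987, -0.8566417689932723]]
rv [ 0.0237  0.0004 -0.0003] shift cur [-0.0007 -0.0948  0.0559] shift after turn [-0.0007 -0.0934  0.0581]
```

{"api": "play_rows", "payload": {
  "commands": [0.0237,0,0,-0.0007,0,0,1,0,0,0,0,-0.005,0.01,1,0,0,0,0,-0.015,0.012,1,0,0,0,0,-0.018,0.012,1,0,0,0,0,-0.018,0.012,1,0,0,0,0,-0.018,0.008,1,0,0,0,0,-0.014,0.004,1,0,0,0,0,-0.0054,0,1,0,0,0,0,0,0,1,0,0,0,0,0,0,1]
}}

```text
t: 10.18
eef_pos: [0.521, -0.2482, 0.186]
tool_rot: [0.629, 0.734, 0.195, 0.167]
wrist_force: [0.1, -0.7, -3.4]
finger_gap: 0.008
finger_force: 25.0
```

```bash
python3 - <<'E'
from st import *
rel(k=10)
a=robot.camera("scene");cv2.imwrite("pics/s3.png",a);b=robot.camera("top")
r=lambda im,x,y,w,h:cv2.resize(im[y:y+h,x:x+w],(w*4,h*4),interpolation=cv2.INTER_CUBIC)
cv2.imwrite("pics/crop3.png",np.hstack([r(a,130,110,100,130),r(b,350,140,100,130)]))
E
```

```text
t 10.675 F_tool [ 0.1143 -1.2712  2.2256] M_tool [ 0.9659 -0.0681 -0.0419] pos rel (x,off,-s) [-0.0001  0.02   -0.0004] rv togo [ 0.0014  0.0008 -0.0008] gap 0.007917411130846487
```

View pics/crop3.png

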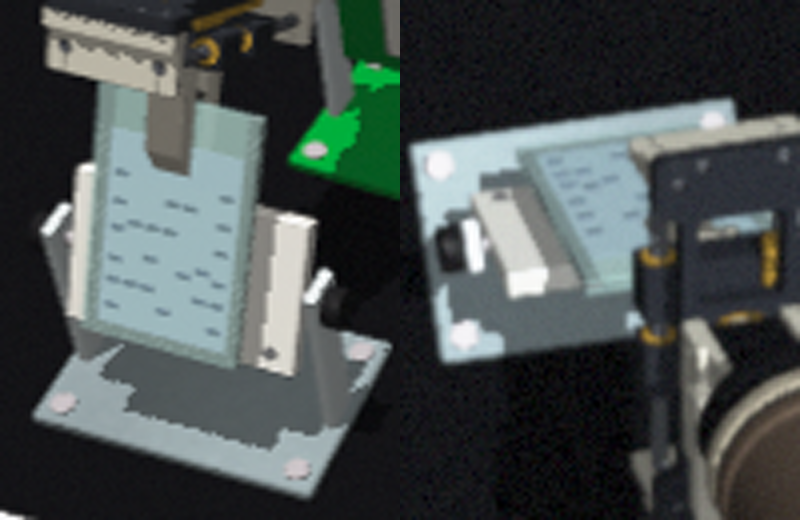

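The cassette hangs about 20 mm off the pad and looks square and centred over it. Its lower edge at crop (85,322)–(237,365) is just above the pad's lower edge. I move in slowly from here.

{"api": "play_rows", "payload": {
  "commands": [0,0,0,0,-0.004,0,1,0,0,0,0,-0.004,0,1,0,0,0,0,-0.004,0,1,0,0,0,0,-0.002,0,1,0,0,0,0,-0.001,0,1,0,0,0,0,0,0,1]
}}

```text
t: 11.52
eef_pos: [0.5075, -0.2502, 0.1781]
tool_rot: [0.629, 0.734, 0.195, 0.167]
wrist_force: [0.2, 0.2, -3.0]
finger_gap: 0.0078
finger_force: 25.0
```

```bash
python3 -c "
from st import *
rel(k=6)"
```

```text
t 11.825 F_tool [-0.088  -1.1006  2.1352] M_tool [ 0.9787 -0.0664 -0.0402] pos rel (x,off,-s) [-0.0001  0.0047 -0.0003] rv togo [ 0.0011  0.0007 -0.0011] gap 0.00828741665868982
```

{"api": "play_rows", "payload": {
  "commands": [0,0,0,0,-0.001,0,1,0,0,0,0,-0.001,0,1,0,0,0,0,0,0,1]
}}

```text
t: 12.2
eef_pos: [0.5056, -0.2504, 0.177]
tool_rot: [0.629, 0.734, 0.195, 0.167]
wrist_force: [-0.7, -0.1, -2.1]
finger_gap: 0.0078
finger_force: 25.0
```

```bash
python3 -c "
from st import *
rel(k=5)"
```

```text
t 12.45 F_tool [-0.0244 -1.3177  2.4246] M_tool [ 0.9616 -0.0609 -0.0376] pos rel (x,off,-s) [-0.0001  0.0026 -0.0003] rv togo [ 0.001   0.0007 -0.0013] gap 0.008106240757145446
```

{"api": "play_rows", "payload": {
  "commands": [0,0,0,0,-0.001,0,1,0,0,0,0,-0.0005,0,1,0,0,0,0,0,0,1]
}}

```text
t: 12.82
eef_pos: [0.5044, -0.2506, 0.1763]
tool_rot: [0.629, 0.734, 0.195, 0.167]
wrist_force: [0.2, -0.6, -2.3]
finger_gap: 0.0077
finger_force: 25.0
```

```bash
python3 -c "
from st import *
rel(k=5)"
```

```text
t 13.075 F_tool [-0.1161 -0.9109  2.3591] M_tool [ 0.9778 -0.0882 -0.0316] pos rel (x,off,-s) [-0.0001  0.0011 -0.0003] rv togo [ 0.001   0.0007 -0.0013] gap 0.008108922428250506
```

{"api": "play_rows", "payload": {
  "commands": [0,0,0,0,-0.001,0,1,0,0,0,0,-0.0005,0,1,0,0,0,0,0,0,1]
}}

```text
t: 13.45
eef_pos: [0.5036, -0.2507, 0.1759]
tool_rot: [0.629, 0.734, 0.195, 0.167]
wrist_force: [2.9, 0.9, -2.8]
finger_gap: 0.0077
finger_force: 25.0
```

```bash
python3 -c "
from st import *
rel(k=5)"
```

```text
t 13.7 F_tool [-0.0923  2.1364  3.7541] M_tool [ 0.0687 -0.0584  0.057 ] pos rel (x,off,-s) [-0.0001  0.0001 -0.0003] rv togo [ 0.0016  0.0008 -0.001 ] gap 0.0074871416586146
```

{"api": "play_rows", "payload": {
  "commands": [-0.01,0,0,0,0,0,1,0,0,0,0,0,0,1]
}}

```text
t: 13.95
eef_pos: [0.5034, -0.2508, 0.1758]
tool_rot: [0.628, 0.733, 0.199, 0.17]
wrist_force: [5.1, 2.0, -2.2]
finger_gap: 0.0077
finger_force: 25.0
```

```bash
python3 -c "
from st import *
rel(k=5)"
```

```text
t 14.2 F_tool [0.6234 3.3381 3.3872] M_tool [-0.1717 -0.0133  0.0159] pos rel (x,off,-s) [-0.0001 -0.0002 -0.0003] rv togo [ 0.0115  0.0007 -0.0012] gap 0.007819058740727792
```

{"api": "play_rows", "payload": {
  "commands": [0.02,0,0,0,0.0002,0,1,0,0,0,0,0,0,1]
}}

```text
t: 14.45
eef_pos: [0.5038, -0.2507, 0.1759]
tool_rot: [0.629, 0.735, 0.191, 0.164]
wrist_force: [4.7, 0.7, -1.7]
finger_gap: 0.008
finger_force: 25.0
```

```bash
python3 -c "
from st import *
rel(k=10)"
```

```text
t 14.95 F_tool [0.4906 4.3648 4.7559] M_tool [-0.7871 -0.0132  0.0343] pos rel (x,off,-s) [-0.0001  0.0002 -0.0003] rv togo [-0.0082  0.0008 -0.0011] gap 0.007867035213013266
```

{"api": "play_rows", "payload": {
  "commands": [0.01,0,0,0,0.0009,0,1,0,0,0,0,0,0,1]
}}

```text
t: 15.2
eef_pos: [0.5045, -0.2506, 0.1763]
tool_rot: [0.63, 0.736, 0.188, 0.161]
wrist_force: [5.5, 0.8, -2.1]
finger_gap: 0.0078
finger_force: 25.0
```

```bash
python3 -c "
from st import *
rel(k=10)"
```

```text
t 15.7 F_tool [0.1804 3.9833 4.6961] M_tool [-0.8855 -0.0369  0.0353] pos rel (x,off,-s) [-0.0001  0.001  -0.0003] rv togo [-0.0183  0.0008 -0.0012] gap 0.007732768642867334
```

{"api": "play_rows", "payload": {
  "commands": [-0.01,0,0.002,0,-0.0008,0,1,0,0,0,0,0,0,1]
}}

```text
t: 15.95
eef_pos: [0.5037, -0.2507, 0.1759]
tool_rot: [0.63, 0.734, 0.192, 0.164]
wrist_force: [6.0, 1.6, -1.4]
finger_gap: 0.008
finger_force: 25.0
```

```bash
python3 -c "
from st import *
rel(k=10)"
```

```text
t 16.45 F_tool [0.352  4.5467 4.2926] M_tool [-0.8295 -0.0076 -0.0484] pos rel (x,off,-s) [-0.0001  0.0002 -0.0003] rv togo [-0.0082  0.0008 -0.0031] gap 0.00805656167982213
```

```bash
python3 - <<'E'
from st import *
a=robot.camera("scene");cv2.imwrite("pics/s4.png",a);b=robot.camera("top")
r=lambda im,x,y,w,h:cv2.resize(im[y:y+h,x:x+w],(w*4,h*4),interpolation=cv2.INTER_CUBIC)
cv2.imwrite("pics/crop4.png",np.hstack([r(a,130,110,100,130),r(b,350,140,100,130)]))
E
```

```text
(no output)
```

View pics/crop4.png

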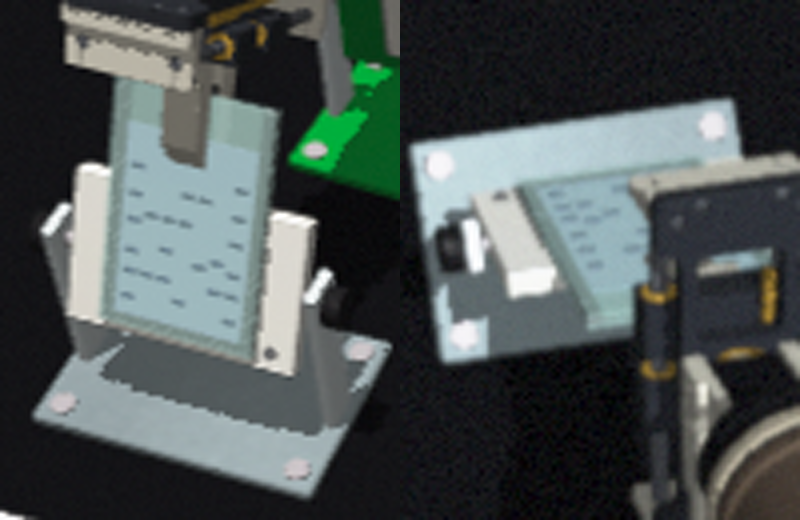

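The view shows the cassette flat on the pad: its sides are parallel to the pad's, about 25 mm of white shows on either side, and its lower edge lies just above the pad's. The whole window is covered. The contact moments put the pressure near the middle of the contact area at about 6 N, so I'm handing in.

```bash
python3 -c "
from st import *
rel(k=3);print(robot.hand_in())"
```

```text
t 16.7 F_tool [-0.1831  5.2     4.3438] M_tool [-0.8027 -0.0323 -0.0753] pos rel (x,off,-s) [-0.0001  0.0002 -0.0003] rv togo [-0.0082  0.0008 -0.0032] gap 0.0078027267063298595
the job is handed in; nothing more can be done
None
```

I handed the job in at about 17 s, well under the 42 s limit: the tall cassette is held in its upper half and pressed flat against the pad at about 6 N, covering the whole lit window, and the short cassettes and the jar were not touched; no verdict was returned.

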